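# Square up the blanks in the laminating press and close it

### The arm

A 7-joint arm with a two-finger parallel gripper is mounted at the origin on the work surface. World frame = base frame: x ahead of the robot, y to its left, z up, the work surface at z = 0. Lengths are in m, angles in degrees, forces in N, time in s.
With the tool pointing down it reaches from about 0.4 to 0.875 m from the base axis. Payload 6.5 kg.
Tool frame: the origin (TCP) lies midway between the tips of the shut fingers; the grasp point (between the pads) lies robot.pinch_z behind it (robot.pinch_z is the distance from the TCP to the grasp point, in m); z points along the fingers, y is the direction in which the jaws open and shut (so a half turn about z gives the same grasp; the last joint's range is limited). The gripper opens to 88 mm and grips with 3 to 60 N. Pads are 18 mm wide; open, the fingers measure 123 mm over their backs; the gripper's body (75 mm by 187 mm) begins 45 mm behind the grasp point.
Start: joints at [-74.267, 30.733, -0.252, 88.115, 0.149, 61.152, -4.079], TCP at [0.217, 0.613, 0.239] pointing down, gripper open.
Joint ranges: [-154.64, 154.64], [-21.42, 123.67], [-72.66, 72.17], [13.99, 137.28], [-74.86, 254.86], [10.95, 109.41], [-158.01, 158.01]. Speed limits (degrees/s): [136.94, 136.94, 180, 180, 180, 180, 180].

### API

Orientations are given as a 3x3 rotation matrix whose columns are the frame's x, y, z axes.
In Python, from rig import robot, snapshot gives the robot as it stands.
- The arm moves only by the tool servo_tool, never from a script. Its argument "targets" is a list of rows, each an object with "claw": the finger opening in cm, from 0 to 8.81; "delta_pos": the shift along the tool's x, y, z in cm, a list of three; "spin": the turn about the tool's z in degrees. A call has 1 to 20 rows; each row shifts and turns the commanded pose from where the row before left it, along the tool's axes as they then stand; what a row does not reach is not made up. A row lasts 1/12 s, in which the tool goes at most 41.7 mm and 7.16 degrees, less where a joint would pass 70% of its speed; a pose out of reach is approached as far as the arm can. A call is refused whole if a number of a shift passes 4.17 or a number of a turn 7.16, either way. A call with a gripper value outside its range is refused whole. The fingers move at their own pace and stop on an object; "force" is the grip in N (left out, the last holds). Time passes only in rows, so rows that do not move let the fingers close. It gives the time, the measured TCP pose, the force and the opening at its end, in the units of the state.
- robot.observe(): the state, without advancing time (a new reading comes with each control period).
- snapshot(name): name is "scene" or "top" or "wrist"; returns a dict with "frame" (400x640x3 uint8, red, green, blue), "vfov" (degrees; the focal length in pixels is half the picture's height over the tangent of half this angle, whatever the lens; pixels are square), "cx", "cy" (the principal point, pixels), "origin" and "attitude" of the camera in the world. Camera axes: x right, y down, z forward; pixel columns grow to the right and rows downward; lengths in m; the calibration is good to about 2 mm. A picture is of the moment at which its call begins. There is no depth.
- robot.close_job(): hands the job in, once; it reports no verdict.
The state is a dict: "time_s": time; "joint_pos": joint angles; "dq": joint speeds; "tau": joint torques, N m; "ee_pos": TCP position; "orientation": TCP orientation; "wrist_force": force on the tool from outside, world axes, zero at the start; "moment": the same for the moment, N m; "opening": opening from 0.0 (shut) to 1.0 (fully open).
Only numpy, scipy, OpenCV 4.12 (cv2) and the standard library are available. Lean on these libraries where they do the work, as an engineer would, in place of code of your own. Each camera call takes 0.05 s, during which the arm holds its last target.

### The job

Three wooden blanks belong in the laminating press: move the blank on the ledge onto the two already in the recess, and square all three into one flush pile, snug in the corner against both the far fence and the fence at the hinge side. Once the pile is square, lower the hinged lid until it is fully closed over it. Do not knock the jar, the tin or the whetstone out of place.

Things in the scene. Friction and masses are not known exactly. Their poses are not given: they have to be found in the camera images.
- press: Fixed wooden laminating press on the bench. Origin: on the bench top, under the centre of the finished pile; at yaw 0 its x points away from the robot, y to the left. Base board 15 mm thick, x -160..55, y -155..100 mm. The pile's recess (floor z 15) lies between ledge (x -40) and far fence; the hinge-side fence closes its left end, its right end (-y) is open.
- corner (a point): Inner corner, at fence-top height, of the two fences: at (35, 70, 66) mm in the press's frame. The far fence (inner face x 35, y -85..85 mm) and the left, hinge-side fence (inner face y 70, x -160..35 mm, so it runs along the ledge's left end too) are each 15 mm thick.
- ledge (a point): Centre of the top of the ledge, a solid flat block on the robot's side of the recess: at (-100, -35, 49) mm in the press's frame; it spans x -160..-40, y -155..70 mm. Its top is 2 mm above the top of the two blanks in the recess (z 47), so that a blank slides from it onto them.
- blank_loose: Flat wooden blank lying on the ledge, 70 (x) x 140 (y) x 16 (z) mm, 120 g. Origin: centre of its underside. In the finished pile its origin is at (0, 0, 47 mm) in the press's frame.
- blank_mid: Equal blank, the upper of the two in the recess, 70 x 140 x 16 mm; origin: centre of its underside (z = 31 mm in the press's frame). It starts pulled out of the corner towards the open right end.
- blank_low: Equal blank, the lower of the two in the recess, on its floor (z = 15 mm); origin: centre of its underside. It too starts out of the corner.
- lid (a joint): Angle of the press's lid (rad): 0 closed (level, underside at z 67 mm, 4 mm above the pile), 1.57 upright, up to 2.0 leaning outwards to the left. Stiff hinge: the lid stays where it is left and must be brought all the way down. Wooden board 155 mm long from the hinge, 88 mm wide along the press's x (x -38..50), 12 mm thick, 150 g.
- lid_hinge (a point): Centre of the lid's hinge line, which runs along the press's x; at (6, 87, 67) mm in the press's frame, at the level of the closed lid's underside.
- lid_edge (a point): Middle of the lid's free end, 155 mm from the hinge, at half of the lid's thickness.
- jar: Closed amber glass jar, diameter 72, height 100 mm, standing; origin: centre of its underside. Bystander.
- tin: Steel can with a paper label, diameter 84, height 85 mm, standing; origin: centre of its underside. Bystander.
- whetstone: Grey sharpening stone lying flat to the left of the press, 70 x 190 x 28 mm; origin: centre of its underside. Bystander.
There are look-alikes about, which are no part of the job. Leave any pink or purple look-alike of the blank_mid alone.

How it is judged (in metres and radians):
On the way:
1. all three blanks lie flat and square in the corner, one on another, while the lid is still open (above 0.8 rad) (x of blank_low in the frame of press between -0.006 and 0.006 m and y of blank_low in the frame of press between -0.007 and 0.006 m and angle between the x axis of each of blank_low, blank_mid, blank_loose and the x axis of press, either way round below 0.06 rad and angle between each of blank_low, blank_mid, blank_loose's own z axis and vertical below 0.025 rad and x of blank_mid in the frame of press between -0.006 and 0.006 m and y of blank_mid in the frame of press between -0.007 and 0.006 m and x of blank_loose in the frame of press between -0.006 and 0.006 m and y of blank_loose in the frame of press between -0.007 and 0.006 m and z of blank_loose in the frame of press between 0.044 and 0.05 m and value of joint lid above 0.8 rad), for 0.2 s.
At the end, for the whole second after the job is handed in: Each of the three blanks lies flat in the recess with its centre within 6 mm (7 mm away from the hinge-side fence) of the place snug in the corner, turned less than 0.06 rad from the press, the ledge's blank on top of the other two; all are at rest, and the lid is closed to within 0.05 rad (x of blank_low in the frame of press between -0.006 and 0.006 m and y of blank_low in the frame of press between -0.007 and 0.006 m and angle between the x axis of each of blank_low, blank_mid, blank_loose and the x axis of press, either way round below 0.06 rad and angle between each of blank_low, blank_mid, blank_loose's own z axis and vertical below 0.025 rad and x of blank_mid in the frame of press between -0.006 and 0.006 m and y of blank_mid in the frame of press between -0.007 and 0.006 m and x of blank_loose in the frame of press between -0.006 and 0.006 m and y of blank_loose in the frame of press between -0.007 and 0.006 m and z of blank_loose in the frame of press between 0.044 and 0.05 m and linear speed of each of blank_low, blank_mid, blank_loose below 0.02 m/s and value of joint lid below 0.05 rad); the robot touches nothing.
It fails at once if the jar is moved more than 30 mm (distance of jar from where it was at the start of the episode above 0.03 m).
It fails at once if the tin is moved more than 30 mm (distance of tin from where it was at the start of the episode above 0.03 m).
It fails at once if the whetstone is moved more than 30 mm (distance of whetstone from where it was at the start of the episode above 0.03 m).
It also fails if it takes over 64 s, if anything falls off the work surface, if the arm or the gripper's body presses on something with over 40 N, if the wrist force passes 120 N, or if a joint passes its speed limit or range.

## Working session

There is one attempt and no reset: what is moved stays moved. The work goes in short steps, Python scripts to look and compute and a tool call to move; the robot and the scene stay as the last step left them, time stands still between calls to the robot, and variables do not carry over. Pictures are saved under pics/ and viewed, and the job is handed in when it is done.

Besides the shell and the picture viewer there is one more tool, called as name([rows], argument=value, ...), one row to a line, values as JSON. servo_tool: Moves the arm, as the interface text tells. Its arguments: {"type":"object","properties":{"targets":{"type":"array"},"force":{"type":"number"}},"required":["targets"]}

```bash
ls; mkdir -p pics
python3 - <<'E'
from rig import robot, snapshot
import cv2,numpy as np
print(robot.observe(), robot.pinch_z)
for n in ["scene","top","wrist"]:
    s=snapshot(n); cv2.imwrite(f"pics/{n}0.png",s["frame"][:,:,::-1])
    print(n,s["vfov"],s["cx"],s["cy"],s["origin"],np.array(s["attitude"]).tolist())
E
```

```text
pics
{'time_s': 0.0, 'joint_pos': array([-74.26585353,  30.77686782,  -0.25471506,  88.16902266,
         0.14807891,  61.15139882,  -4.07914996]), 'dq': array([-0.03399927,  0.04393747, -0.00991771,  0.12611748,  0.06760045,
        0.10894755, -0.09974982]), 'tau': array([ 3.89957622e-04, -5.70995128e+01,  9.91013199e-01, -2.51592904e+01,
       -5.62135479e-02,  1.81275856e-02,  1.63409704e-04]), 'ee_pos': array([0.21707101, 0.61204638, 0.23785752]), 'orientation': array([[-9.42508692e-01,  3.34181315e-01, -4.63337958e-04],
       [ 3.34181619e-01,  9.42507292e-01, -1.62762916e-03],
       [-1.07223850e-04, -1.68889366e-03, -9.99998568e-01]]), 'wrist_force': array([ 0.21672893,  0.2682653 , -0.42252042]), 'moment': array([ 0.00777827, -0.01667063, -0.01981883]), 'opening': 0.9974467830172984} 0.0187
scene 53.538893173727686 322.6604150640107 199.8389813274996 [1.05352088 0.39484819 0.85345287] [[-0.6750653503668553, 0.5735499665835885, -0.4640336287016698], [0.7377555305017933, 0.5264159208912583, -0.4226145471303909], [0.0018841305931277268, -0.62763581324218, -0.7785048079413094]]
top 47.28591764865202 320.814444852742 205.10016551815323 [0.49783929 0.00876874 1.23626946] [[0.02267553709570823, -0.9939323018692742, 0.10763084742891844], [-0.9997040623866256, -0.02349153407176299, -0.006319452083279927], [0.008809521275236168, -0.10745569844266592, -0.9941708430682829]]
wrist 70.25975480211251 321.4953978249395 196.89463424721203 [0.14522389 0.63704386 0.38403176] [[0.33443113777603406, 0.8996526298389984, 0.2806794607904141], [0.9424186415829968, -0.3187140931202416, -0.10133326622287982], [-0.001708239644293922, 0.29840655567583013, -0.9544373260969005]]
```

View pics/scene0.png

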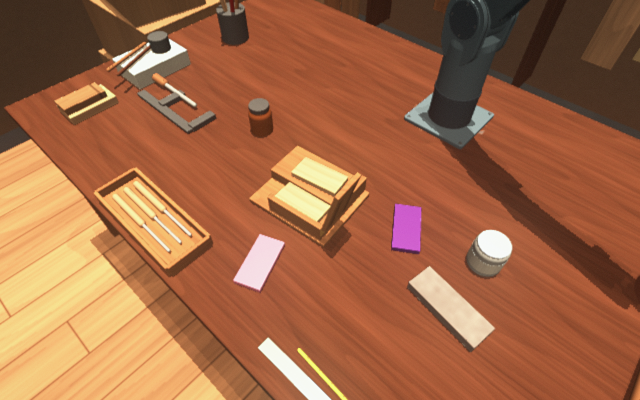

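View pics/top0.png

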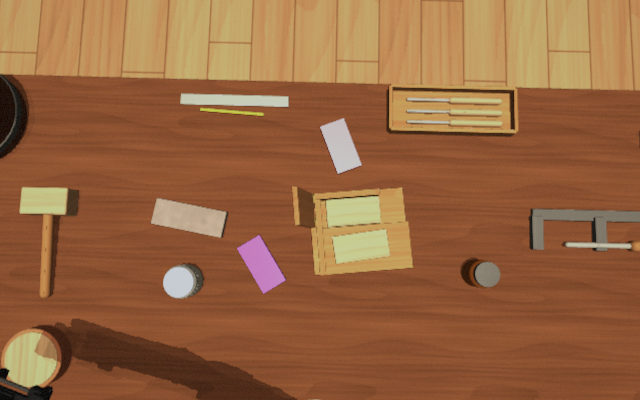

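The press is at top-view px (315–412, 188–275). The loose blank is at (361,247) on the ledge and the blanks in the recess are at (353,211). The lid at (300,205) is roughly upright. The pink (341,146) and purple (261,264) slabs lie on the bench, so they are the look-alikes to leave alone.

Run:
```python
import cv2
a=cv2.imread("pics/top0.png")[175:290,280:430]; cv2.imwrite("pics/top0c.png",cv2.resize(a,None,fx=5,fy=5,interpolation=cv2.INTER_CUBIC))
a=cv2.imread("pics/scene0.png")[135:250,240:380]; cv2.imwrite("pics/scene0c.png",cv2.resize(a,None,fx=5,fy=5,interpolation=cv2.INTER_CUBIC))
```

```text
(no output)
```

View pics/top0c.png

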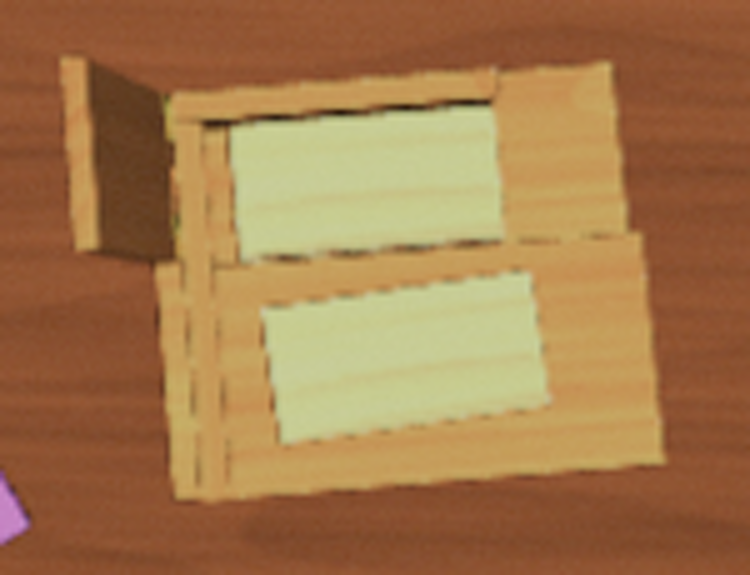

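View pics/scene0c.png

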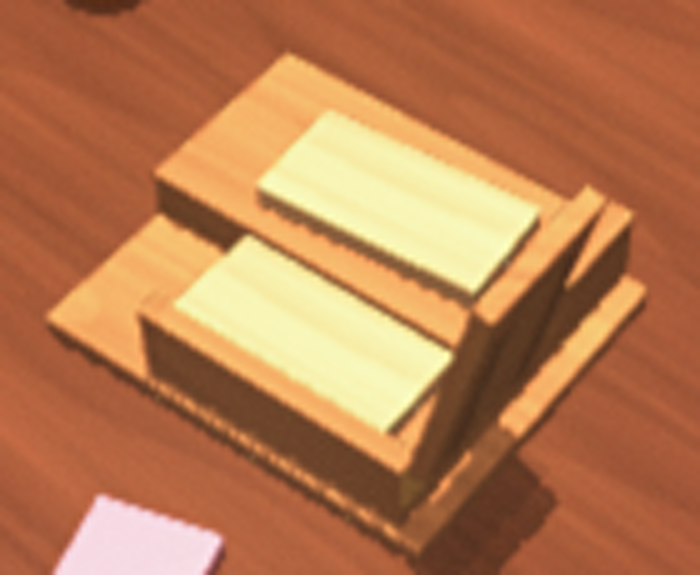

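```bash
cat > h.py <<'E'
import numpy as np, cv2
from scipy.optimize import least_squares
def cam(s):
    R=np.array(s["attitude"]);t=np.array(s["origin"]);f=200/np.tan(np.radians(s["vfov"])/2)
    return R,t,f,s["cx"],s["cy"]
def proj(c,P):
    R,t,f,cx,cy=c; q=(np.atleast_2d(P)-t)@R; return np.c_[f*q[:,0]/q[:,2]+cx,f*q[:,1]/q[:,2]+cy]
def ray(c,uv,z):
    R,t,f,cx,cy=c; uv=np.atleast_2d(uv).astype(float)
    d=np.c_[(uv[:,0]-cx)/f,(uv[:,1]-cy)/f,np.ones(len(uv))]@R.T
    return t+d*((z-t[2])/d[:,2])[:,None]
def w(p,P):
    P=np.atleast_2d(P)/1000.;c,s=np.cos(p[2]),np.sin(p[2])
    return np.c_[p[0]+c*P[:,0]-s*P[:,1],p[1]+s*P[:,0]+c*P[:,1],P[:,2]]
def inv(p,W):
    d=np.atleast_2d(W)[:,:2]-p[:2];c,s=np.cos(p[2]),np.sin(p[2])
    return np.c_[c*d[:,0]+s*d[:,1],-s*d[:,0]+c*d[:,1]]*1000
E
python3 - <<'E'
from h import *
from rig import snapshot
T=cam(snapshot("top"));S=cam(snapshot("scene"))
P=[[55,-155,15],[-160,-155,49],[-40,-155,49],[35,-85,66],[-160,100,15]]
U=np.array([[610,63],[664,463],[641,234],[493,100],[177,497]])/5+[280,175]
Q=[[55,-155,15],[-40,-155,49],[-160,-155,49],[55,100,15],[-160,100,15]]
V=np.array([[50,318],[157,176],[290,54],[420,552],[645,285]])/5+[240,135]
for n,use in [("top",(1,0)),("scene",(0,1)),("both",(1,1))]:
    fn=lambda p:np.r_[use[0]*(proj(T,w(p,P))-U).ravel(),use[1]*(proj(S,w(p,Q))-V).ravel()]
    r=least_squares(fn,[.5,0,0]);print(n,r.x.round(4),np.degrees(r.x[2]).round(2),r.fun.round(1))
p=r.x
L=np.array([[262,309],[530,271],[550,403],[283,442]])/5+[280,175]
M=np.array([[231,122],[495,104],[502,240],[244,258]])/5+[280,175]
for nm,x,z in(("loose",L,.065),("mid",M,.047)):
    q=inv(p,ray(T,x,z));print(nm,q.round(1).tolist(),q.mean(0).round(1), np.degrees(np.arctan2(*(q[0]-q[1])))-0)
    print(np.linalg.norm(q-np.roll(q,-1,0),axis=1).round(1))
# scene loose corners top
L=np.array([[330,112],[540,213],[474,293],[258,190]])/5+[240,135]
M=np.array([[250,236],[453,353],[385,430],[176,305]])/5+[240,135]
for nm,x,z in(("looseS",L,.065),("midS",M,.047)):
    q=inv(p,ray(S,x,z));print(nm,q.round(1).tolist(),q.mean(0).round(1))
# lid top end
for th in (1.4,1.5,1.57,1.7,1.8,1.9,2.0):
    C=[[x,87-155*np.cos(th)+k*12*np.sin(th),67+155*np.sin(th)+k*12*np.cos(th)] for x in(-38,50) for k in(0,1)]
    print(th,((proj(T,w(p,C))-[280,175])*5).round().tolist(),((proj(S,w(p,C))-[240,135])*5).round().tolist())
np.save("press.npy",p)
E
```

```text
top [ 0.6123 -0.069   0.1051] 6.02 [ 0.  -0.2  0.1  0.1 -0.1 -0.3  1.  -0.6 -1.   1.  -0.  -0.  -0.  -0.
 -0.  -0.  -0.  -0.   0.  -0. ]
scene [ 0.6148 -0.0632  0.1063] 6.09 [-0.  -0.  -0.  -0.  -0.  -0.  -0.  -0.  -0.   0.  -1.1 -0.1 -0.7 -0.8
 -0.3 -0.5  0.5  0.4  1.5  0.4]
both [ 0.613  -0.0668  0.1049] 6.01 [-0.8 -0.4 -0.8 -0.1 -0.9 -0.6  0.1 -0.9 -1.8  0.7 -1.4 -1.3 -1.1 -1.8
 -0.7 -1.4 -0.2 -0.9  0.9 -0.5]
loose [[-65.1, 43.7], [-56.9, -95.2], [-124.8, -98.8], [-133.3, 38.8]] [-95.  -27.9] -3.3618620845035916
[139.1  68.  137.8  68.4]
mid [[34.4, 50.9], [32.7, -88.2], [-38.9, -84.9], [-37.2, 50.1]] [ -2.2 -18. ] 0.7208179096188244
[139.1  71.6 135.1  71.7]
looseS [[-120.6, -91.4], [-127.6, 45.6], [-61.2, 49.5], [-50.7, -86.2]] [-90.1 -20.6]
midS [[-34.2, -79.6], [-34.3, 55.8], [25.7, 57.0], [26.5, -80.1]] [ -4.1 -11.7]
1.4 [[231.0, 238.0], [204.0, 240.0], [214.0, 44.0], [188.0, 45.0]] [[473.0, 116.0], [495.0, 124.0], [354.0, 234.0], [376.0, 243.0]]
1.5 [[196.0, 241.0], [170.0, 243.0], [180.0, 46.0], [154.0, 47.0]] [[502.0, 127.0], [524.0, 138.0], [383.0, 247.0], [405.0, 259.0]]
1.57 [[172.0, 243.0], [145.0, 245.0], [156.0, 47.0], [130.0, 50.0]] [[522.0, 137.0], [544.0, 149.0], [403.0, 258.0], [426.0, 271.0]]
1.7 [[127.0, 246.0], [101.0, 249.0], [112.0, 51.0], [85.0, 54.0]] [[559.0, 159.0], [582.0, 173.0], [442.0, 282.0], [465.0, 297.0]]
1.8 [[93.0, 250.0], [67.0, 252.0], [78.0, 55.0], [53.0, 58.0]] [[588.0, 178.0], [610.0, 194.0], [471.0, 303.0], [494.0, 320.0]]
1.9 [[60.0, 253.0], [36.0, 256.0], [46.0, 59.0], [21.0, 62.0]] [[616.0, 200.0], [637.0, 217.0], [501.0, 326.0], [523.0, 344.0]]
2.0 [[29.0, 256.0], [6.0, 259.0], [15.0, 63.0], [-8.0, 67.0]] [[642.0, 223.0], [663.0, 242.0], [529.0, 351.0], [550.0, 371.0]]
```

```bash
cat > go.py <<'E'
import sys
from h import *
from rig import robot
p=np.load("press.npy")
def main(x,y,z,ang):
    o=robot.observe();R=o["orientation"];e=o["ee_pos"]
    cur=np.degrees(np.arctan2(R[1,1],R[0,1])-p[2])
    sp=-((ang-cur+90)%180-90)
    t=w(p,[x,y,z])[0]-e
    a=np.radians(-sp);Rz=np.array([[np.cos(a),-np.sin(a),0],[np.sin(a),np.cos(a),0],[0,0,1]])
    print("t",round(o["time_s"],2),"tcp press",inv(p,e).round(1),(e[2]*1000).round(1),"ytool ang",cur.round(2),"F",o["wrist_force"].round(1),"open",round(o["opening"],3), "q7",o["joint_pos"][6].round(1))
    print("spin",sp.round(2),"then tool shift cm",((Rz@R).T@t*100).round(2))
if __name__=="__main__": main(*map(float,sys.argv[1:]))
E
python3 - <<'E'
import numpy as np;np.save("press.npy",[.6125,-.0680,.1050])
E
python3 go.py -158 -28 120 90;python3 go.py -158 -28 55 90
```

```text
t 0.25 tcp press [[-321.8  718. ]] 238.3 ytool ang 64.46 F [ 0.6 -0.5 -0.7] open 1.001 q7 -4.1
spin -25.54 then tool shift cm [-16.38 -74.6   11.89]
t 0.25 tcp press [[-321.8  718. ]] 238.3 ytool ang 64.46 F [ 0.6 -0.5 -0.7] open 1.001 q7 -4.1
spin -25.54 then tool shift cm [-16.38 -74.59  18.39]
```

servo_tool([
  {"claw":8.8,"delta_pos":[0,0,0],"spin":-6.4},
  {"claw":8.8,"delta_pos":[0,0,0],"spin":-6.4},
  {"claw":8.8,"delta_pos":[0,0,0],"spin":-6.4},
  {"claw":8.8,"delta_pos":[0,0,0],"spin":-6.3},
  {"claw":8.8,"delta_pos":[-0.8,-3.6,0],"spin":0},
  {"claw":8.8,"delta_pos":[-0.8,-3.6,0],"spin":0},
  {"claw":8.8,"delta_pos":[-0.8,-3.6,0],"spin":0},
  {"claw":8.8,"delta_pos":[-0.8,-3.6,0],"spin":0},
  {"claw":8.8,"delta_pos":[-0.8,-3.6,0],"spin":0},
  {"claw":8.8,"delta_pos":[-0.8,-3.6,0],"spin":0},
  {"claw":8.8,"delta_pos":[-0.8,-3.6,0],"spin":0},
  {"claw":8.8,"delta_pos":[-0.8,-3.6,0],"spin":0},
  {"claw":8.8,"delta_pos":[-0.8,-3.6,0],"spin":0},
  {"claw":8.8,"delta_pos":[-0.8,-3.6,0],"spin":0},
  {"claw":8.8,"delta_pos":[-0.8,-3.6,0],"spin":0},
  {"claw":8.8,"delta_pos":[-0.8,-3.6,0],"spin":0},
  {"claw":8.8,"delta_pos":[-0.8,-3.6,0],"spin":0},
  {"claw":8.8,"delta_pos":[-0.8,-3.6,0],"spin":0},
  {"claw":8.8,"delta_pos":[-0.8,-3.6,0],"spin":0},
  {"claw":8.8,"delta_pos":[-0.8,-3.6,0],"spin":0},
])

```text
time_s: 1.92
ee_pos: [0.4047, 0.0513, 0.239]
orientation: [[-0.995, -0.104, 0.001], [-0.104, 0.995, 0.0], [-0.001, 0.0, -1.0]]
wrist_force: [0.4, 0.2, -0.4]
opening: 1.0
```

```bash
python3 go.py -158 -28 55 90
```

```text
t 1.92 tcp press [[-194.1  140.4]] 239.0 ytool ang 89.96 F [ 0.4  0.2 -0.4] open 1.0 q7 84.4
spin -0.04 then tool shift cm [ -3.6  -16.84  18.4 ]
```

servo_tool([
  {"claw":8.8,"delta_pos":[-0.6,-3.4,1.0],"spin":0},
  {"claw":8.8,"delta_pos":[-0.6,-3.4,2.0],"spin":0},
  {"claw":8.8,"delta_pos":[-0.6,-3.4,2.0],"spin":0},
  {"claw":8.8,"delta_pos":[-0.6,-3.4,2.0],"spin":0},
  {"claw":8.8,"delta_pos":[-0.6,-3.4,2.0],"spin":0},
  {"claw":8.8,"delta_pos":[0,0,2.0],"spin":0},
  {"claw":8.8,"delta_pos":[0,0,2.0],"spin":0},
  {"claw":8.8,"delta_pos":[0,0,2.0],"spin":0},
  {"claw":8.8,"delta_pos":[0,0,2.0],"spin":0},
  {"claw":8.8,"delta_pos":[0,0,1.0],"spin":0},
  {"claw":8.8,"delta_pos":[0,0,0],"spin":0},
])

```text
time_s: 2.83
ee_pos: [0.4508, -0.1126, 0.0571]
orientation: [[-0.995, -0.104, -0.003], [-0.104, 0.995, 0.0], [0.003, 0.001, -1.0]]
wrist_force: [-0.9, 0.2, 0.4]
opening: 0.998
```

```bash
python3 go.py -158 -28 55 90
python3 - <<'E'
from rig import snapshot
import cv2
a=snapshot("top")["frame"][175:290,280:430,::-1];cv2.imwrite("pics/t1.png",cv2.resize(a,None,fx=5,fy=5))
a=snapshot("scene")["frame"][115:250,230:380,::-1];cv2.imwrite("pics/s1.png",cv2.resize(a,None,fx=4,fy=4))
E
```

```text
t 2.83 tcp press [[-165.5  -27.4]] 57.1 ytool ang 89.97 F [-0.9  0.2  0.4] open 0.998 q7 118.0
spin -0.03 then tool shift cm [-0.75 -0.06  0.21]
```

View pics/s1.png

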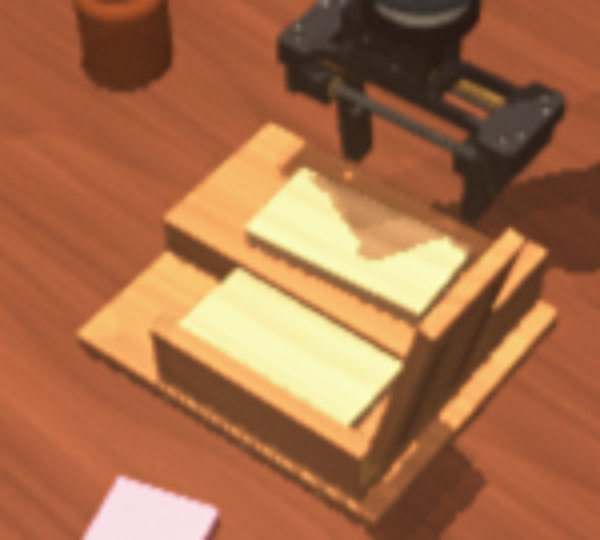

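View pics/t1.png

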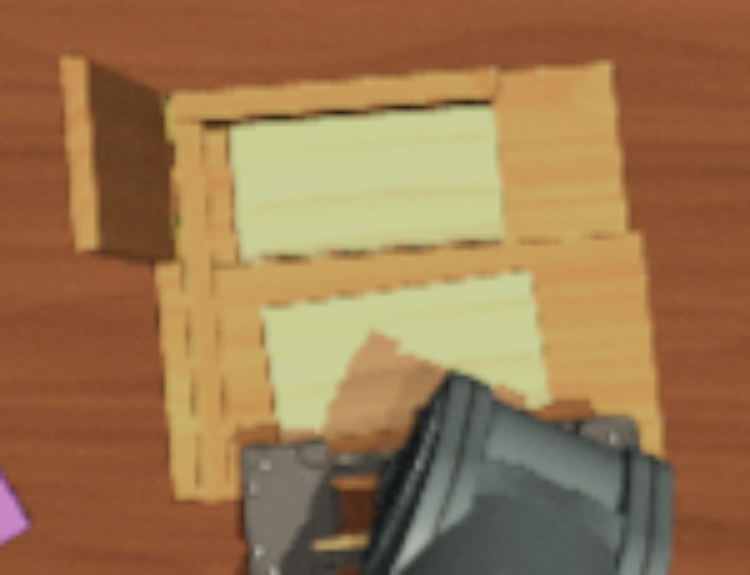

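The fingers (scene-crop px (355,140) and (480,190)) are behind the loose blank, with its near edge at (305,170)–(470,245). I'll push it in +x.

servo_tool([
  {"claw":8.8,"delta_pos":[-1.0,0,0.2],"spin":0},
  {"claw":8.8,"delta_pos":[-1.0,0,0],"spin":0},
  {"claw":8.8,"delta_pos":[-1.0,0,0],"spin":0},
  {"claw":8.8,"delta_pos":[-1.0,0,0],"spin":0},
  {"claw":8.8,"delta_pos":[-1.0,0,0],"spin":0},
  {"claw":8.8,"delta_pos":[-1.0,0,0],"spin":0},
  {"claw":8.8,"delta_pos":[-1.0,0,0],"spin":0},
  {"claw":8.8,"delta_pos":[-1.0,0,0],"spin":0},
  {"claw":8.8,"delta_pos":[-1.0,0,0],"spin":0},
  {"claw":8.8,"delta_pos":[-1.0,0,0],"spin":0},
  {"claw":8.8,"delta_pos":[-0.5,0,0],"spin":0},
  {"claw":8.8,"delta_pos":[0,0,0],"spin":0},
])

```text
time_s: 3.93
ee_pos: [0.5581, -0.1016, 0.0568]
orientation: [[-0.994, -0.105, 0.002], [-0.105, 0.994, -0.0], [-0.001, -0.0, -1.0]]
wrist_force: [-0.3, 0.1, 0.5]
opening: 0.996
```

```bash
python3 go.py -46 -28 55 90
python3 - <<'E'
from rig import snapshot
import cv2
a=snapshot("top")["frame"][175:290,280:430,::-1];cv2.imwrite("pics/t2.png",cv2.resize(a,None,fx=5,fy=5))
a=snapshot("scene")["frame"][115:250,230:380,::-1];cv2.imwrite("pics/s2.png",cv2.resize(a,None,fx=4,fy=4))
E
```

```text
t 3.93 tcp press [[-57.6 -27.7]] 56.8 ytool ang 90.0 F [-0.3  0.1  0.5] open 0.996 q7 114.4
spin 0.0 then tool shift cm [-1.16 -0.03  0.18]
```

View pics/s2.png

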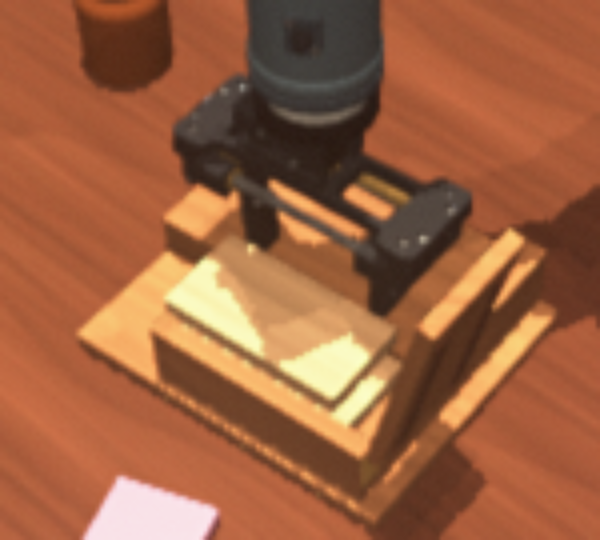

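View pics/t2.png

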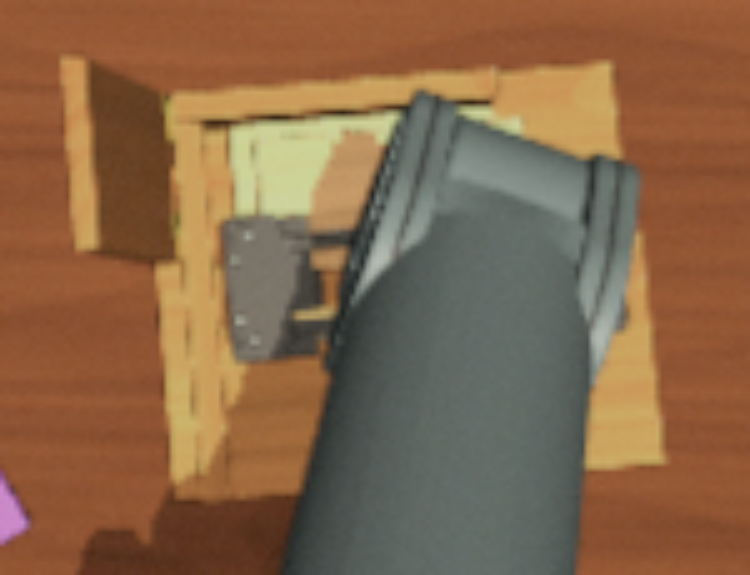

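The loose blank now lies mostly on the mid blank, with its far edge at scene-crop px (165,300)–(335,405), nearly at the far fence. I'll push the last few millimetres slowly.

servo_tool([
  {"claw":8.8,"delta_pos":[-0.3,0,0.1],"spin":0},
  {"claw":8.8,"delta_pos":[-0.3,0,0.1],"spin":0},
  {"claw":8.8,"delta_pos":[-0.2,0,0],"spin":0},
  {"claw":8.8,"delta_pos":[-0.2,0,0],"spin":0},
  {"claw":8.8,"delta_pos":[0,0,0],"spin":0},
])

```text
time_s: 4.45
ee_pos: [0.5669, -0.1008, 0.0547]
orientation: [[-0.995, -0.104, 0.0], [-0.104, 0.995, -0.0], [-0.0, -0.0, -1.0]]
wrist_force: [-0.1, -0.1, -0.4]
opening: 0.998
```

servo_tool([
  {"claw":8.8,"delta_pos":[-0.2,0,0],"spin":0},
  {"claw":8.8,"delta_pos":[0,0,0],"spin":0},
])

```text
time_s: 4.62
ee_pos: [0.5687, -0.1007, 0.0548]
orientation: [[-0.995, -0.104, 0.0], [-0.104, 0.995, -0.0], [-0.0, -0.0, -1.0]]
wrist_force: [0.4, -1.0, 0.4]
opening: 0.994
```

servo_tool([
  {"claw":8.8,"delta_pos":[-0.2,0,0],"spin":0},
  {"claw":8.8,"delta_pos":[0,0,0],"spin":0},
])

```text
time_s: 4.78
ee_pos: [0.5708, -0.1005, 0.0548]
orientation: [[-0.995, -0.104, 0.0], [-0.104, 0.995, -0.0], [-0.0, -0.0, -1.0]]
wrist_force: [0.5, 0.2, -0.8]
opening: 0.997
```

servo_tool([
  {"claw":8.8,"delta_pos":[-0.2,0,0],"spin":0},
  {"claw":8.8,"delta_pos":[0,0,0],"spin":0},
])

```text
time_s: 4.95
ee_pos: [0.5709, -0.1004, 0.0545]
orientation: [[-0.995, -0.104, -0.003], [-0.104, 0.995, 0.0], [0.003, 0.001, -1.0]]
wrist_force: [-4.1, -0.6, 4.0]
opening: 0.995
```

servo_tool([
  {"claw":8.8,"delta_pos":[-0.2,0,0],"spin":0},
  {"claw":8.8,"delta_pos":[0,0,0],"spin":0},
])

```text
time_s: 5.12
ee_pos: [0.5709, -0.1004, 0.0542]
orientation: [[-0.995, -0.104, -0.007], [-0.104, 0.995, 0.001], [0.007, 0.001, -1.0]]
wrist_force: [-8.9, 0.3, 7.6]
opening: 0.999
```

```bash
python3 go.py -46 -28 55 90
python3 - <<'E'
from rig import snapshot
import cv2
a=snapshot("scene")["frame"][140:240,240:360,::-1];cv2.imwrite("pics/s3.png",cv2.resize(a,None,fx=6,fy=6,interpolation=cv2.INTER_CUBIC))
a=snapshot("wrist")["frame"][:,:,::-1];cv2.imwrite("pics/w3.png",a)
E
```

```text
t 5.12 tcp press [[-44.8 -27.9]] 54.2 ytool ang 89.93 F [-8.9  0.3  7.6] open 0.999 q7 113.9
spin -0.07 then tool shift cm [ 0.13 -0.01 -0.08]
```

View pics/s3.png

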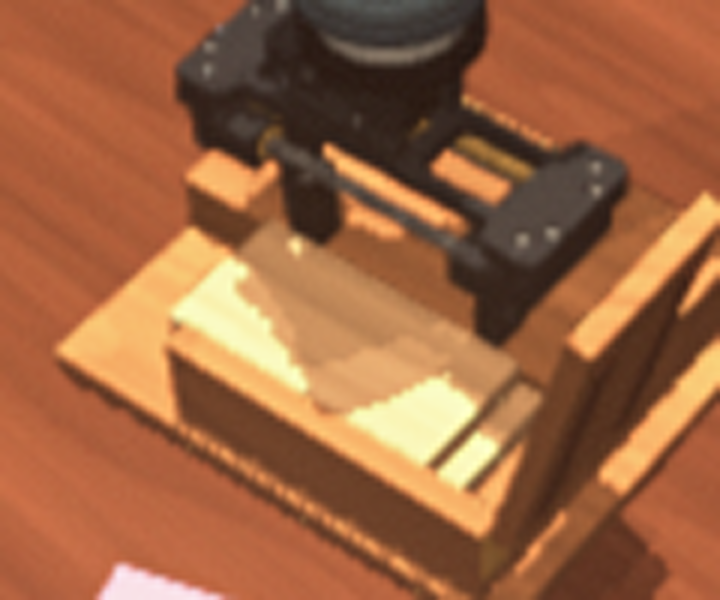

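View pics/w3.png

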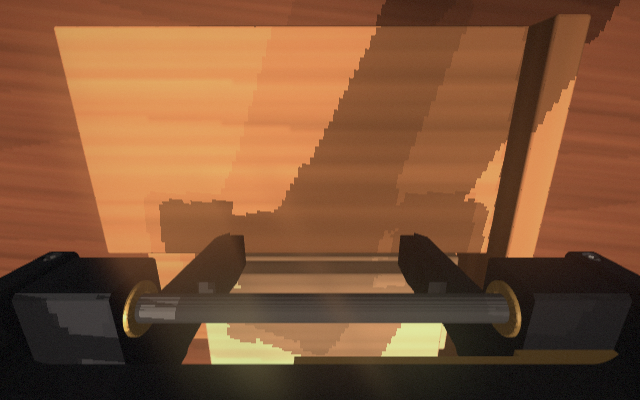

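The loose blank is against the far fence: it gave a 9 N reaction, and its edge is parallel to the fence in the crop. Next I'll back off, raise, turn 90° and go to the open right end.

servo_tool([
  {"claw":8.8,"delta_pos":[0.7,0,0],"spin":0},
  {"claw":6,"delta_pos":[0.7,0,-2],"spin":0},
  {"claw":2,"delta_pos":[0,0,-3],"spin":0},
  {"claw":2,"delta_pos":[-1,-3.4,-3],"spin":0},
  {"claw":2,"delta_pos":[-1,-3.4,0],"spin":0},
  {"claw":2,"delta_pos":[-1.1,-3.4,0],"spin":0},
  {"claw":2,"delta_pos":[0,0,0],"spin":6.9},
  {"claw":2,"delta_pos":[0,0,0],"spin":6.9},
  {"claw":2,"delta_pos":[0,0,0],"spin":6.9},
  {"claw":2,"delta_pos":[0,0,0],"spin":6.9},
  {"claw":2,"delta_pos":[0,0,0],"spin":6.9},
  {"claw":2,"delta_pos":[0,0,0],"spin":6.9},
  {"claw":2,"delta_pos":[0,0,0],"spin":6.9},
  {"claw":2,"delta_pos":[0,0,0],"spin":6.9},
  {"claw":2,"delta_pos":[0,0,0],"spin":6.9},
  {"claw":2,"delta_pos":[0,0,0],"spin":6.9},
  {"claw":2,"delta_pos":[0,0,0],"spin":6.9},
  {"claw":2,"delta_pos":[0,0,0],"spin":6.9},
  {"claw":2,"delta_pos":[0,0,0],"spin":6.9},
  {"claw":2,"delta_pos":[0,0,0],"spin":0},
])

```text
time_s: 6.88
ee_pos: [0.6009, -0.1961, 0.1315]
orientation: [[-0.106, 0.994, 0.0], [0.994, 0.106, -0.001], [-0.001, 0.0, -1.0]]
wrist_force: [0.4, 0.3, -0.0]
opening: 0.226
```

```bash
python3 go.py -2 -130 21 0
python3 - <<'E'
from rig import snapshot
import cv2
a=snapshot("top")["frame"][175:290,280:430,::-1];cv2.imwrite("pics/t4.png",cv2.resize(a,None,fx=5,fy=5))
a=snapshot("scene")["frame"][115:250,230:380,::-1];cv2.imwrite("pics/s4.png",cv2.resize(a,None,fx=5,fy=4))
E
```

```text
t 6.88 tcp press [[ -25.  -126.1]] 131.5 ytool ang 0.06 F [ 0.4  0.3 -0. ] open 0.226 q7 45.8
spin 0.06 then tool shift cm [-0.38  2.29 11.05]
```

View pics/s4.png

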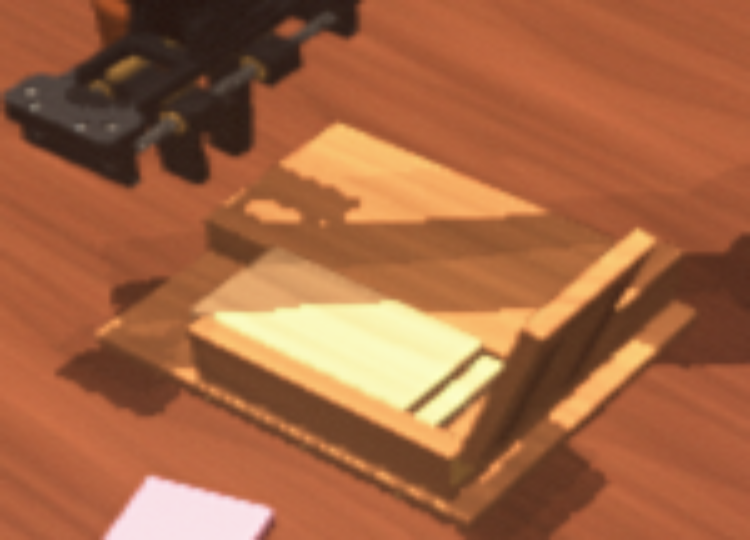

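View pics/t4.png

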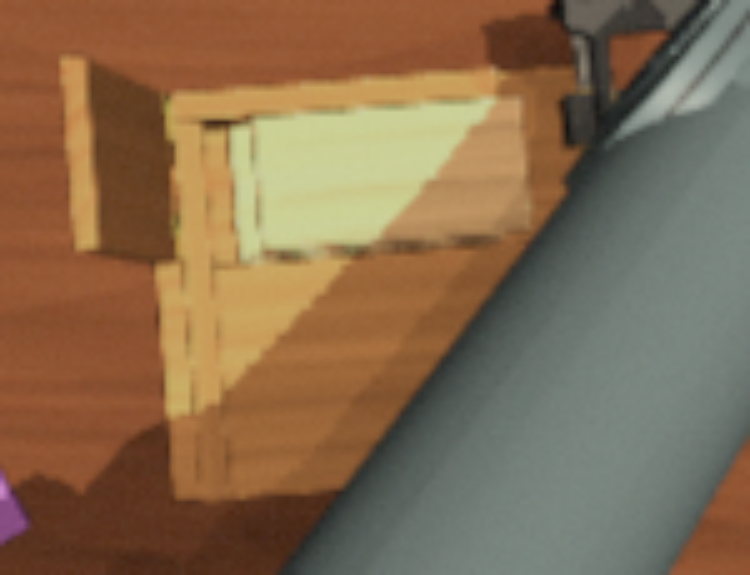

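The loose blank lies square in the recess and parallel to the far fence. It sits about 27 mm right of home (top-crop px 255–528), overhanging mid by about 10 mm. The gripper is past the right end, so I'll lower into the open end.

servo_tool([
  {"claw":2,"delta_pos":[-0.2,1.2,0],"spin":0},
  {"claw":2,"delta_pos":[-0.2,1.1,0],"spin":0},
  {"claw":2,"delta_pos":[0,0,2.5],"spin":0},
  {"claw":2,"delta_pos":[0,0,2.5],"spin":0},
  {"claw":2,"delta_pos":[0,0,2.5],"spin":0},
  {"claw":2,"delta_pos":[0,0,2.2],"spin":0},
  {"claw":2,"delta_pos":[0,0,1.2],"spin":0},
  {"claw":2,"delta_pos":[0,0,0],"spin":0},
  {"claw":2,"delta_pos":[0,0,0],"spin":0},
])

```text
time_s: 7.73
ee_pos: [0.6239, -0.1981, 0.0229]
orientation: [[-0.11, 0.994, -0.0], [0.994, 0.11, -0.0], [-0.0, -0.0, -1.0]]
wrist_force: [0.4, 0.1, 0.6]
opening: 0.225
```

```bash
python3 go.py -2 -130 21 0
```

```text
t 7.73 tcp press [[  -2.3 -130.6]] 22.9 ytool ang 0.33 F [0.4 0.1 0.6] open 0.225 q7 48.8
spin 0.33 then tool shift cm [0.06 0.03 0.19]
```

servo_tool([
  {"claw":2,"delta_pos":[0.6,0,0.1],"spin":0},
  {"claw":2,"delta_pos":[0.6,0,0],"spin":0},
  {"claw":2,"delta_pos":[0.6,0,0],"spin":0},
  {"claw":2,"delta_pos":[0.6,0,0],"spin":0},
  {"claw":2,"delta_pos":[0.6,0,0],"spin":0},
  {"claw":2,"delta_pos":[0.6,0,0],"spin":0},
  {"claw":2,"delta_pos":[0.5,0,0],"spin":0},
  {"claw":2,"delta_pos":[0,0,0],"spin":0},
])

```text
time_s: 8.4
ee_pos: [0.6196, -0.156, 0.0219]
orientation: [[-0.11, 0.994, 0.0], [0.994, 0.11, 0.0], [0.0, 0.0, -1.0]]
wrist_force: [-0.1, 0.1, 0.2]
opening: 0.229
```

servo_tool([
  {"claw":2,"delta_pos":[0.3,0,0],"spin":0},
  {"claw":2,"delta_pos":[0.2,0,0],"spin":0},
  {"claw":2,"delta_pos":[0,0,0],"spin":0},
])

```text
time_s: 8.65
ee_pos: [0.6188, -0.1522, 0.0217]
orientation: [[-0.109, 0.994, 0.0], [0.994, 0.109, -0.0], [-0.0, 0.0, -1.0]]
wrist_force: [0.7, -1.3, 0.6]
opening: 0.23
```

```bash
python3 go.py -2 -80 21 0
```

```text
t 8.65 tcp press [[ -2.5 -84.4]] 21.7 ytool ang 0.26 F [ 0.7 -1.3  0.6] open 0.23 q7 45.9
spin 0.26 then tool shift cm [0.44 0.05 0.07]
```

servo_tool([
  {"claw":2,"delta_pos":[0.2,0,0],"spin":0},
  {"claw":2,"delta_pos":[0.1,0,0],"spin":0},
  {"claw":2,"delta_pos":[0,0,0],"spin":0},
])

```text
time_s: 8.9
ee_pos: [0.6185, -0.1492, 0.0217]
orientation: [[-0.109, 0.994, 0.0], [0.994, 0.109, -0.0], [-0.0, 0.0, -1.0]]
wrist_force: [1.3, -1.8, 1.8]
opening: 0.227
```

servo_tool([
  {"claw":2,"delta_pos":[0.2,0,0],"spin":0},
  {"claw":2,"delta_pos":[0,0,0],"spin":0},
])

```text
time_s: 9.07
ee_pos: [0.6186, -0.1489, 0.0218]
orientation: [[-0.108, 0.994, 0.001], [0.994, 0.108, -0.003], [-0.003, 0.001, -1.0]]
wrist_force: [1.6, -6.5, -0.5]
opening: 0.23
```

servo_tool([
  {"claw":2,"delta_pos":[0.2,0,0],"spin":0},
  {"claw":2,"delta_pos":[0,0,0],"spin":0},
])

```text
time_s: 9.23
ee_pos: [0.6185, -0.1489, 0.0222]
orientation: [[-0.107, 0.994, 0.002], [0.994, 0.107, -0.005], [-0.006, 0.002, -1.0]]
wrist_force: [1.9, -10.5, -0.9]
opening: 0.227
```

```bash
python3 go.py -2 -80 21 0
python3 - <<'E'
from rig import snapshot
import cv2
a=snapshot("top")["frame"][175:290,280:430,::-1];cv2.imwrite("pics/t5.png",cv2.resize(a,None,fx=5,fy=5))
a=snapshot("scene")["frame"][135:250,240:380,::-1];cv2.imwrite("pics/s5.png",cv2.resize(a,None,fx=5,fy=5))
E
```

```text
t 9.23 tcp press [[ -2.5 -81.1]] 22.2 ytool ang 0.13 F [  1.9 -10.5  -0.9] open 0.227 q7 45.5
spin 0.13 then tool shift cm [0.11 0.05 0.12]
```

View pics/s5.png

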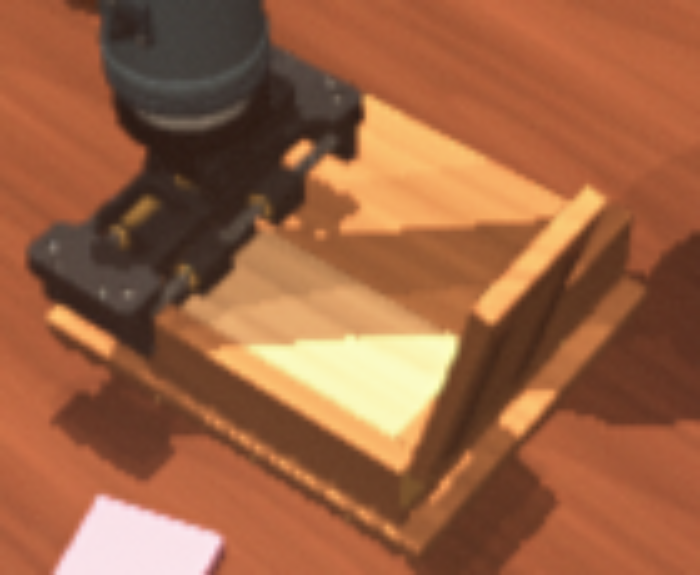

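View pics/t5.png

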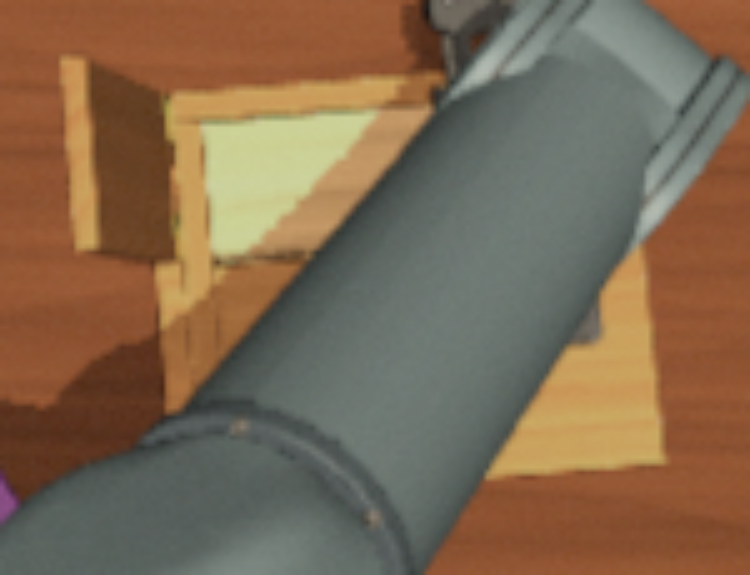

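The near-left end of the loose blank now touches the hinge fence (top-crop px (205,120)–(215,255)), and the push gave a 10 N reaction at TCP y -81. I'll back off, raise, and check the pile in a clear view.

servo_tool([
  {"claw":2,"delta_pos":[-0.8,0,0],"spin":0},
  {"claw":2,"delta_pos":[-0.9,0,0],"spin":0},
  {"claw":2,"delta_pos":[-0.5,0,-2],"spin":0},
  {"claw":2,"delta_pos":[0,0,-3.5],"spin":0},
  {"claw":1,"delta_pos":[0,0,-3.5],"spin":0},
  {"claw":0,"delta_pos":[0,0,-3.5],"spin":0},
  {"claw":0,"delta_pos":[0,0,-3.5],"spin":0},
  {"claw":0,"delta_pos":[0,0,-3.5],"spin":0},
  {"claw":0,"delta_pos":[0,0,-3.5],"spin":0},
  {"claw":0,"delta_pos":[0,0,-1.5],"spin":0},
  {"claw":0,"delta_pos":[-2,-2,0],"spin":0},
  {"claw":0,"delta_pos":[-2,-2,0],"spin":0},
  {"claw":0,"delta_pos":[-2,-2,0],"spin":0},
  {"claw":0,"delta_pos":[-2,-2,0],"spin":0},
])

```text
time_s: 10.5
ee_pos: [0.5487, -0.2555, 0.2665]
orientation: [[-0.11, 0.994, -0.001], [0.994, 0.11, 0.001], [0.002, -0.0, -1.0]]
wrist_force: [0.2, -0.7, 0.3]
opening: 0.003
```

```bash
python3 go.py 6 165 260 0
python3 - <<'E'
from rig import snapshot
import cv2
a=snapshot("top")["frame"][175:290,280:430,::-1];cv2.imwrite("pics/t6.png",cv2.resize(a,None,fx=5,fy=5,interpolation=cv2.INTER_CUBIC))
a=snapshot("scene")["frame"][135:250,240:380,::-1];cv2.imwrite("pics/s6.png",cv2.resize(a,None,fx=5,fy=5,interpolation=cv2.INTER_CUBIC))
a=snapshot("wrist")["frame"][:,:,::-1];cv2.imwrite("pics/w6.png",a)
E
```

```text
t 10.5 tcp press [[ -83.2 -179.8]] 266.5 ytool ang 0.32 F [ 0.2 -0.7  0.3] open 0.003 q7 47.9
spin 0.32 then tool shift cm [34.48  8.92  0.7 ]
```

View pics/s6.png

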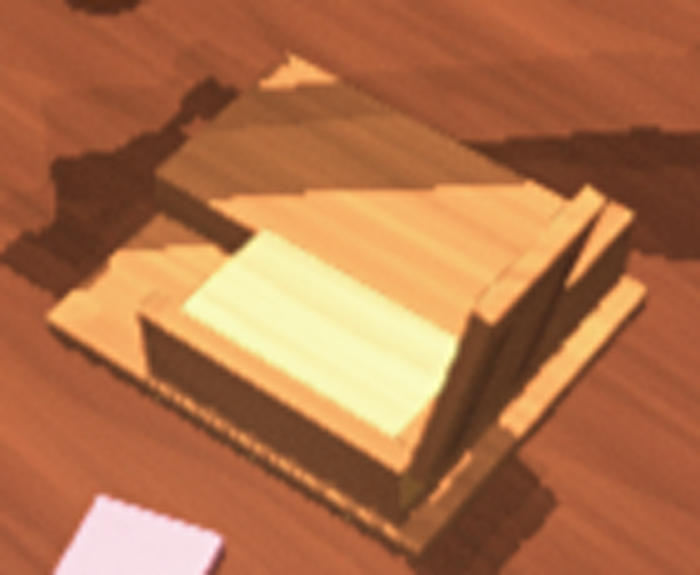

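View pics/t6.png

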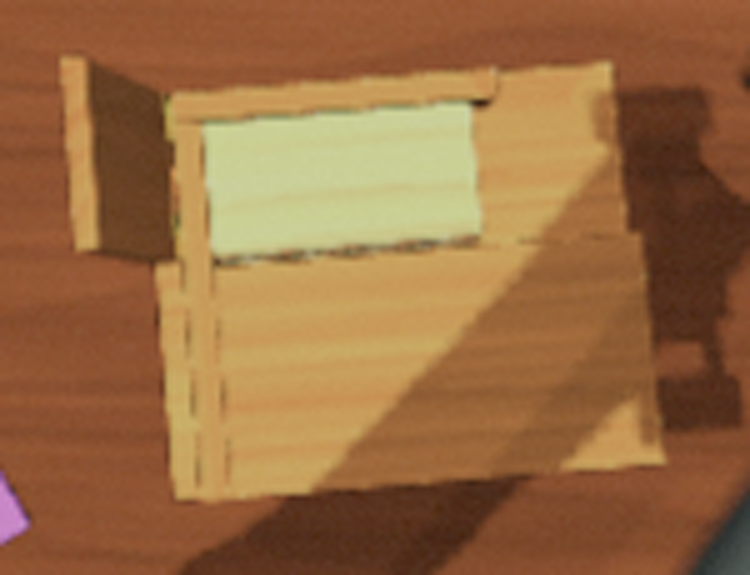

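View pics/w6.png

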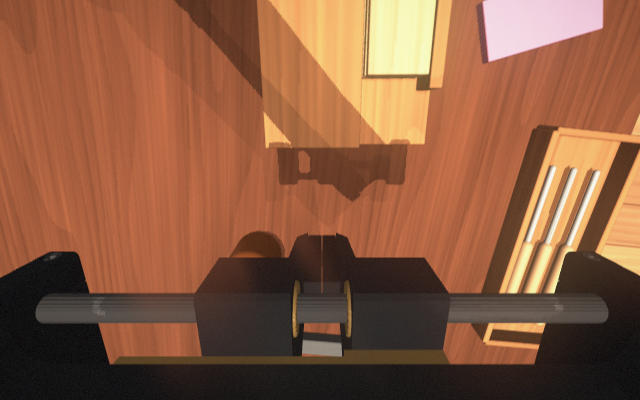

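The pile is flush. In the wrist view its right end at (365–435, 75) shows no protruding layer, and it touches both fences in the top crop. The lid is still at about 1.78 rad. Next I'll go over to the lid's outer side.

servo_tool([
  {"claw":0,"delta_pos":[3.4,0.9,0],"spin":0},
  {"claw":0,"delta_pos":[3.4,0.9,0],"spin":0},
  {"claw":0,"delta_pos":[3.4,0.9,0],"spin":0},
  {"claw":0,"delta_pos":[3.4,0.9,0],"spin":0},
  {"claw":0,"delta_pos":[3.4,0.9,0],"spin":0},
  {"claw":0,"delta_pos":[3.4,0.9,0],"spin":0},
  {"claw":0,"delta_pos":[3.4,0.9,0],"spin":0},
  {"claw":0,"delta_pos":[3.4,0.9,0],"spin":0},
  {"claw":0,"delta_pos":[3.4,0.9,0],"spin":0},
  {"claw":0,"delta_pos":[3.4,0.9,0],"spin":0},
  {"claw":0,"delta_pos":[0,0,0],"spin":0},
])

```text
time_s: 11.57
ee_pos: [0.6021, 0.1043, 0.2653]
orientation: [[-0.123, 0.992, -0.002], [0.992, 0.123, 0.005], [0.005, -0.001, -1.0]]
wrist_force: [-0.1, 1.7, 0.4]
opening: 0.002
```

```bash
python3 go.py 6 165 178 0
```

```text
t 11.57 tcp press [[  7.7 172.4]] 265.3 ytool ang 1.04 F [-0.1  1.7  0.4] open 0.002 q7 13.5
spin 1.04 then tool shift cm [-0.79 -0.16  8.73]
```

Arrived at the lid's outer side. Next I'll lower and push in -y in small steps.

servo_tool([
  {"claw":0,"delta_pos":[0,0,3],"spin":0},
  {"claw":0,"delta_pos":[0,0,3],"spin":0},
  {"claw":0,"delta_pos":[0,0,2.5],"spin":0},
  {"claw":0,"delta_pos":[-1,0,0],"spin":0},
  {"claw":0,"delta_pos":[-1,0,0],"spin":0},
  {"claw":0,"delta_pos":[-1,0,0],"spin":0},
  {"claw":0,"delta_pos":[-1,0,0],"spin":0},
  {"claw":0,"delta_pos":[-1,0,0],"spin":0},
  {"claw":0,"delta_pos":[0,0,0],"spin":0},
])

```text
time_s: 12.32
ee_pos: [0.6086, 0.0393, 0.1834]
orientation: [[-0.106, 0.994, 0.003], [0.994, 0.106, -0.001], [-0.001, 0.003, -1.0]]
wrist_force: [-0.3, -0.5, 0.4]
opening: 0.002
```

```bash
python3 go.py 6 110 178 0;python3 - <<'E'
from rig import snapshot
import cv2
a=snapshot("scene")["frame"][75:250,240:440,::-1];cv2.imwrite("pics/s7.png",cv2.resize(a,None,fx=3,fy=3))
E
```

```text
t 12.32 tcp press [[  7.4 107.1]] 183.4 ytool ang 0.05 F [-0.3 -0.5  0.4] open 0.002 q7 21.8
spin 0.05 then tool shift cm [ 0.29 -0.14  0.53]
```

View pics/s7.png

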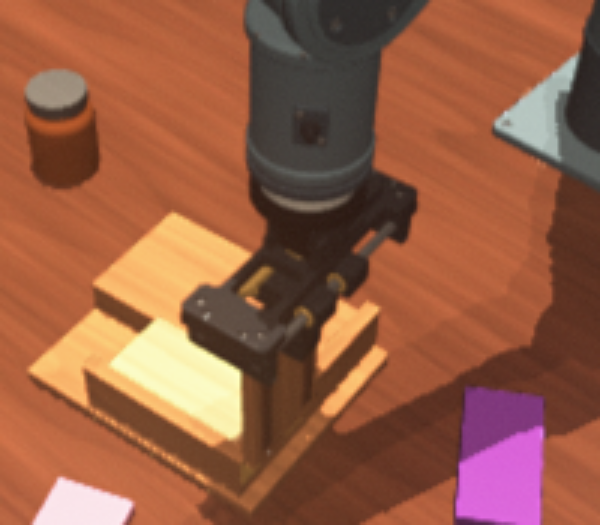

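The lid is about upright with the fingers against its outer face (scene-crop (290,350)). I'll follow its arc down in half-steps.

servo_tool([
  {"claw":0,"delta_pos":[-0.9,0,0],"spin":0},
  {"claw":0,"delta_pos":[-0.9,0,0],"spin":0},
  {"claw":0,"delta_pos":[-1.1,0,0.2],"spin":0},
  {"claw":0,"delta_pos":[-1.2,0,0.2],"spin":0},
  {"claw":0,"delta_pos":[-1.1,0,0.4],"spin":0},
  {"claw":0,"delta_pos":[-1.1,0,0.4],"spin":0},
  {"claw":0,"delta_pos":[-1.0,0,0.6],"spin":0},
  {"claw":0,"delta_pos":[-1.0,0,0.6],"spin":0},
  {"claw":0,"delta_pos":[0,0,0],"spin":0},
])

```text
time_s: 13.12
ee_pos: [0.6155, -0.043, 0.1562]
orientation: [[-0.106, 0.994, -0.002], [0.994, 0.106, -0.002], [-0.002, -0.002, -1.0]]
wrist_force: [-0.6, -1.0, -1.0]
opening: 0.008
```

```bash
python3 go.py 6 25 159 0;python3 - <<'E'
from rig import snapshot
import cv2
a=snapshot("scene")["frame"][75:250,240:440,::-1];cv2.imwrite("pics/s8.png",cv2.resize(a,None,fx=3,fy=3))
E
```

```text
t 13.12 tcp press [[ 5.6 24.5]] 156.2 ytool ang 0.07 F [-0.6 -1.  -1. ] open 0.008 q7 30.4
spin 0.07 then tool shift cm [ 0.05  0.04 -0.28]
```

View pics/s8.png

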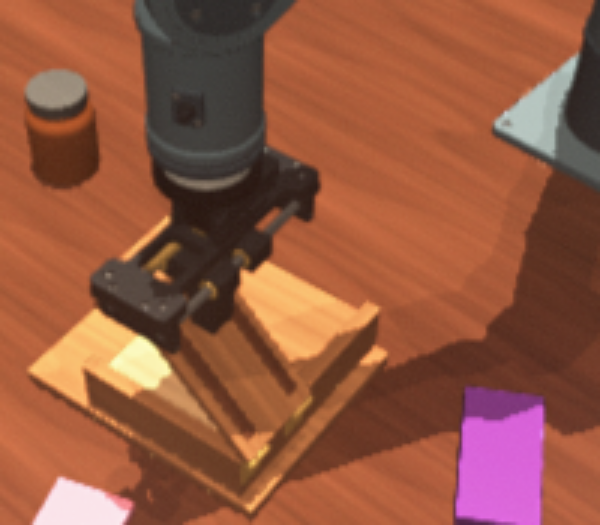

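The lid is at about 0.8 rad and following the fingers. I'll continue down.

servo_tool([
  {"claw":0,"delta_pos":[-0.9,0,0.7],"spin":0},
  {"claw":0,"delta_pos":[-0.8,0,0.7],"spin":0},
  {"claw":0,"delta_pos":[-0.7,0,0.9],"spin":0},
  {"claw":0,"delta_pos":[-0.6,0,1.0],"spin":0},
  {"claw":0,"delta_pos":[-0.5,0,1.0],"spin":0},
  {"claw":0,"delta_pos":[-0.4,0,1.1],"spin":0},
  {"claw":0,"delta_pos":[-0.3,0,1.1],"spin":0},
  {"claw":0,"delta_pos":[-0.1,0,0.8],"spin":0},
  {"claw":0,"delta_pos":[0,0,0],"spin":0},
])

```text
time_s: 13.92
ee_pos: [0.6198, -0.0827, 0.0824]
orientation: [[-0.109, 0.994, -0.003], [0.994, 0.109, -0.0], [0.0, -0.003, -1.0]]
wrist_force: [-0.7, -0.1, 0.7]
opening: 0.001
```

```bash
python3 go.py 6 -19 79 0
```

```text
t 13.92 tcp press [[  5.7 -15.4]] 82.4 ytool ang 0.23 F [-0.7 -0.1  0.7] open 0.001 q7 37.0
spin 0.23 then tool shift cm [-0.36  0.03  0.34]
```

servo_tool([
  {"claw":0,"delta_pos":[0,0,0.2],"spin":0},
  {"claw":0,"delta_pos":[0,0,0.2],"spin":0},
  {"claw":0,"delta_pos":[0,0,0.1],"spin":0},
  {"claw":0,"delta_pos":[0,0,0],"spin":0},
])

```text
time_s: 14.25
ee_pos: [0.6213, -0.0822, 0.0798]
orientation: [[-0.11, 0.994, 0.0], [0.994, 0.11, 0.0], [0.0, 0.0, -1.0]]
wrist_force: [0.2, 0.3, -0.1]
opening: 0.009
```

servo_tool([
  {"claw":0,"delta_pos":[0,0,0.2],"spin":0},
  {"claw":0,"delta_pos":[0,0,0],"spin":0},
  {"claw":0,"delta_pos":[0,0,0],"spin":0},
])

```text
time_s: 14.5
ee_pos: [0.6215, -0.0822, 0.0794]
orientation: [[-0.109, 0.994, 0.001], [0.994, 0.109, 0.001], [0.001, 0.001, -1.0]]
wrist_force: [-4.4, 1.1, 11.8]
opening: 0.005
```

The lid gave 12 N at z 79.4 mm, and the closed lid's top is at 79. One more small press, then lift clear.

servo_tool([
  {"claw":0,"delta_pos":[0,0,0.2],"spin":0},
  {"claw":0,"delta_pos":[0,0,0],"spin":0},
])

```text
time_s: 14.67
ee_pos: [0.6216, -0.0823, 0.0792]
orientation: [[-0.109, 0.994, 0.001], [0.994, 0.109, 0.002], [0.002, 0.001, -1.0]]
wrist_force: [-10.4, 4.1, 29.6]
opening: 0.008
```

servo_tool([
  {"claw":0,"delta_pos":[0,0,-1],"spin":0},
  {"claw":0,"delta_pos":[0,0,-3],"spin":0},
  {"claw":0,"delta_pos":[0,0,-3.5],"spin":0},
  {"claw":0,"delta_pos":[0,0,-3.5],"spin":0},
  {"claw":0,"delta_pos":[-3,-2,-2],"spin":0},
  {"claw":0,"delta_pos":[-3,-2,-2],"spin":0},
  {"claw":0,"delta_pos":[-3,-2,0],"spin":0},
  {"claw":0,"delta_pos":[-3,-2,0],"spin":0},
  {"claw":0,"delta_pos":[-3,-2,0],"spin":0},
  {"claw":0,"delta_pos":[-3,-2,0],"spin":0},
  {"claw":0,"delta_pos":[0,0,0],"spin":0},
  {"claw":0,"delta_pos":[0,0,0],"spin":0},
])

```text
time_s: 15.67
ee_pos: [0.5203, -0.2767, 0.2263]
orientation: [[-0.105, 0.995, 0.001], [0.995, 0.105, -0.001], [-0.001, 0.001, -1.0]]
wrist_force: [0.7, 0.7, 0.2]
opening: 0.001
```

Run:
```python
from rig import snapshot,robot
import cv2,numpy as np
from h import *
p=np.load("press.npy")
s=snapshot("top");T=cam(s);cv2.imwrite("pics/t9.png",s["frame"][:,:,::-1])
a=s["frame"][175:290,280:430,::-1];cv2.imwrite("pics/t9c.png",cv2.resize(a,None,fx=5,fy=5,interpolation=cv2.INTER_CUBIC))
s=snapshot("scene");S=cam(s)
a=s["frame"][135:250,240:380,::-1];cv2.imwrite("pics/s9.png",cv2.resize(a,None,fx=5,fy=5,interpolation=cv2.INTER_CUBIC))
C=[[-38,-68,79],[50,-68,79],[-38,-68,67],[50,-68,67]]
print((proj(T,w(p,C))-[280,175])*5,(proj(S,w(p,C))-[240,135])*5)
print(robot.observe()["wrist_force"],robot.observe()["time_s"])
```

```text
[[479.72111537 237.80290653]
 [463.38692044  66.83825905]
 [476.71029512 239.42682738]
 [460.56484074  70.1751831 ]] [[266.96776392 199.68147489]
 [157.17835331 302.93816304]
 [268.21870048 214.90666102]
 [159.49727969 317.87990152]]
[ 0.34866315  1.29658876 -0.29782959] 15.7667
```

View pics/s9.png

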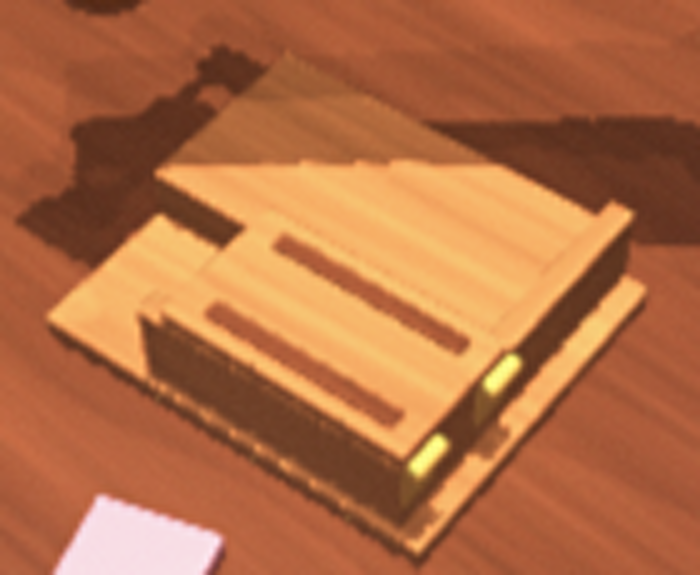

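View pics/t9c.png

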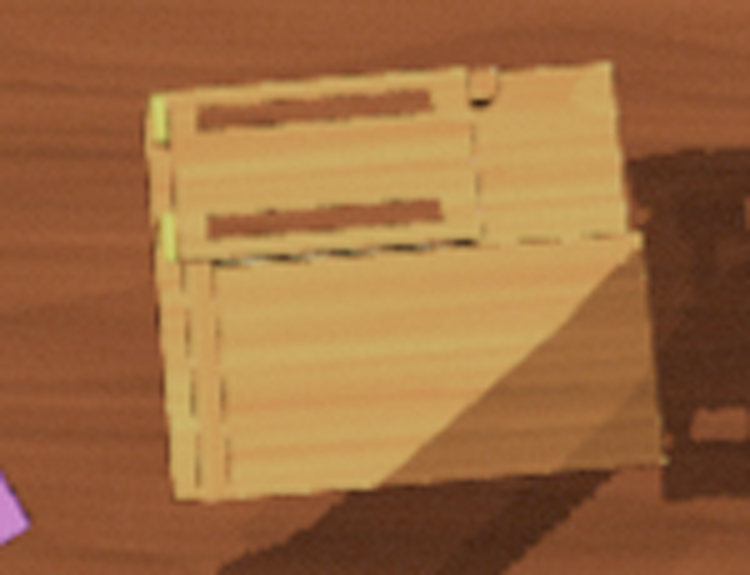

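View pics/t9.png

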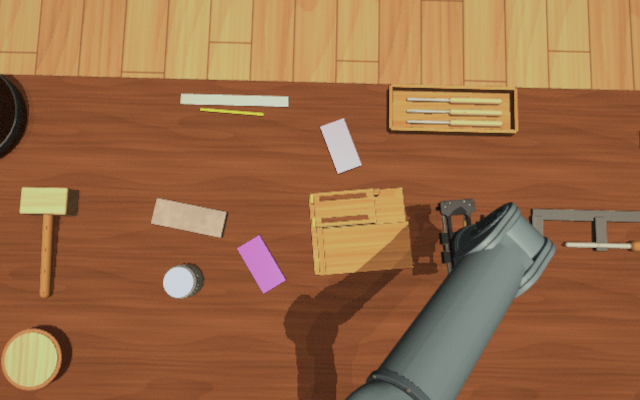

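The lid lies level, and its free-end edge at top-crop (465–480, 66–238) matches the prediction for closed. The tin and whetstone have not moved. In this view the arm covers the jar, but nothing has touched it. I'll hand the job in.

```bash
python3 -c "
from rig import robot
print(robot.close_job())"
```

```text
the job is handed in; nothing more can be done
None
```

I moved the loose blank onto the other two, squared all three into the corner, closed the lid and handed the job in. No verdict was reported. The last clock reading before handing in was about 15.8 s.

- **Pile:** I pushed the loose blank off the ledge until it met the far fence, with about a 9 N reaction. Then I pushed all three layers from the open end until they met the hinge-side fence, with about a 10 N reaction. Before I lowered the lid, the top and wrist views showed one flush pile touching both fences.
- **Lid:** I folded it down from about 1.78 rad and pressed it to the stop. It held nearly 30 N at z 79.2 mm, against 79 mm expected when closed. Its outline in the picture matched the predicted closed position.
- **Not checked directly:**
  - The low blank was never visible. I take it to be square because the fingertip reached down to z 22 mm, inside its layer.
  - The arm covered the jar in the last top view, but its edge was still visible in the scene view. The moves stayed well clear of the jar and showed no sign of contact.
- **Disagreement:** the two cameras gave press positions about 6 mm apart. I used a value in between, and the contact points agreed with it to about 1–2 mm.

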